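# Find the bowed wrist rest

### The job

One of the two walnut wrist rests on the glass sheet is bowed: press down on their ends, one end at a time, until you have made the bowed one rock on the glass. Then lay the bowed one flat in the cardboard return carton, and set the true one flat on the desk mat, pushed up snug against the keyboard's front (space-bar) edge, square to it and centred on it. Leave the mouse, mug and earbuds case where they are.

Things in the scene. Friction and masses are not known exactly. Their poses are not given: they have to be found in the camera images.
- rest_a_center (a point): rest A: walnut wrist rest, dark brown wooden bar 230 long x 56 wide x 14 thick, about 0.15 kg. Origin at its centre, half-way up; x along its length, y across, z up. It is either true (flat: pressing an end does nothing) or bowed (both ends curl up 3.5 mm, it stands level on its middle 70 mm, and tips when an end is pressed); which is not told
- rest_b_center (a point): rest B: walnut wrist rest, dark brown wooden bar 230 long x 56 wide x 14 thick, about 0.15 kg. Origin at its centre, half-way up; x along its length, y across, z up. It is either true (flat: pressing an end does nothing) or bowed (both ends curl up 3.5 mm, it stands level on its middle 70 mm, and tips when an end is pressed); which is not told
- glass: thick greenish float-glass sheet, 270 x 220 x 8 mm, fixed on the desk mat; origin at the centre of its underside, x along its 270 mm side, top face 8 mm above the origin. At the start both rests lie on it side by side, about 53 mm either side of its centre line, lengths along x. Here a bowed rest, pressed with 1 to 2 N some 90 mm from its middle, tips 0.045 rad; that end sinks 2.5 mm, then is firm
- keyboard: compact white keyboard with a yellow space bar, fixed, 84 mm deep (x) x 236 mm wide (y) x 24 mm high, its outer case wall 16 mm high; origin at the centre of its underside, which lies on the mat; x points to its front (space-bar) edge, which is 42 mm from the origin; y runs along its width
- carton: open cardboard return carton, fixed on the desk mat, outside 300 (x) x 170 (y) x 45 mm high, walls and floor 4 mm; inside 292 x 162 x 41 deep; its lid flap is folded out at the +x end; origin at the centre of its underside on the mat, inner floor 4 mm above it, x along its length
- desk_mat: dark desk mat, fixed, 600 x 1100 x 3 mm; its top, on which keyboard, glass sheet, carton and bystanders stand, is 3 mm above the work surface
- mouse: silver computer mouse 100 x 60 x 34 mm, loose on the desk mat, not part of the job, must be left alone; origin at the centre of its underside
- mug: pale green ceramic mug, 82 mm across, 85 mm high, loose on the desk mat, not part of the job, must be left alone; origin at the centre of its underside
- earbuds: small red earbuds case 46 x 62 x 24 mm, loose on the desk mat, not part of the job, must be left alone; origin at the centre of its underside

How it is judged:
By the outcome, as a careful person would: the job done as asked, in the order asked, and still so for the second after the job is handed in, with the robot touching nothing.
It also fails if it takes over 72 s, if anything falls off the work surface, if the arm or the gripper's body presses on something with over 40 N, if the wrist force passes 120 N, or if a joint passes its speed limit or range.

### The arm

A 7-joint arm with a two-finger parallel gripper is mounted at the origin on the work surface. World frame = base frame: x ahead of the robot, y to its left, z up, the work surface at z = 0. Lengths are in mm, angles in rad, forces in N, time in s.
With the tool pointing down it reaches from about 425 to 925 mm from the base axis. Payload 6.8 kg.
Tool frame: the origin (TCP) lies at the very end of the fingers, on their centre line; the grasp point (between the pads) lies 19 mm behind it; z points along the fingers, y is the line along which they close (so a half turn about z gives the same grasp; the last joint's range is limited). The gripper opens to 88 mm and grips with 3 to 60 N. Pads are 20 mm wide; open, the fingers measure 115 mm over their backs; the gripper's body (75 mm by 178 mm) begins 61 mm behind the grasp point.
Start: joints at [1.004, 0.477, 0.022, 1.555, -0.011, 1.109, -0.083], TCP at [298.95, -605.208, 222.664] pointing down, gripper open.
Joint ranges: [-2.96, 2.96], [-0.34, 2.1], [-1.41, 1.46], [0.24, 2.44], [-1.37, 4.51], [0.17, 1.92], [-2.96, 2.96]. Speed limits (rad/s): [2.39, 2.39, 3.14, 3.14, 3.14, 3.14, 3.14].

### API

Orientations are given as a rotation vector (axis times angle).
In Python, from plant import r, imaging gives the robot as it stands.
- The arm moves only by the shell command python3 -m pendant 'ROWS' [FORCE]. ROWS is JSON, a list of rows, each a list of 7 numbers: the shift along the world's x, y, z in units of 0.2 m (1.0 is 0.2 m), then the turn, a rotation vector about the world's x, y, z in units of 2 rad (1.0 is 2 rad), then the opening, from -1 (shut) to 1 (fully open). In form: [[tx, ty, tz, rx, ry, rz, claw], ...]. A call has exactly 10 rows; each row is the pose to reach, as a shift and turn from the pose commanded when the call began; what a row does not reach only later rows make up. A row lasts 1/8 s, in which the tool goes at most 62.5 mm and 10.7 degrees, less where a joint would pass 70% of its speed; a pose out of reach is approached as far as the arm can. A call with a number of a shift or a turn outside -1 to 1 is refused whole. A call with a gripper value outside its range is refused whole. The fingers move at their own pace and stop on an object; FORCE is the grip in N (left out, the last holds). Time passes only in rows, so rows that repeat a pose let the fingers close, or fill a call up. It gives the time, the measured TCP pose, the force, the opening and the grip force at its end, in the units of the state.
- r.observe(): the state, without advancing time (a new reading comes with each control period).
- imaging.snapshot(name): name is "side" or "top"; returns a dict with "image" (480x640x3 uint8, red, green, blue), "range_z" (480x640 float32, mm along the optical axis (not along the pixel's ray), 0 where there is no reading), "camera_matrix" (3x3 intrinsics, pixels), "world_to_cam" (4x4, takes a point from world to camera coordinates). Camera axes: x right, y down, z forward; pixel columns grow to the right and rows downward; lengths in mm; the calibration is good to about 2 mm. A picture is of the moment at which its call begins.
- r.hand_in(): hands the job in; it is judged then, once.
Trained networks look in the newest picture that a camera, given by its name, has taken for a name from the list of things; names that differ only in an ending like _2 or _b are one class to them, and where a whole thing is asked for, a point or a joint stands for the part that bears it (a point fixed in the world has none). Each returns a list of dicts, best first, with "p" (0 to 1); they miss things now and then, are a little off and sometimes report something else, mostly with a low value. They report only what shows in the picture. A call takes as long as a camera call.
- imaging.look_for(camera, thing): "centre" ([column, row] in pixels, amid what is visible of it).
- imaging.cut_out(camera, thing): "mask" (480x640 bool, what is visible of it) and "centre" ([column, row] in pixels, amid what is visible of it).
- imaging.place_of(camera, thing): "centre" ([column, row] in pixels: a listed point, or the origin of a listed thing).
The state is a dict: "time": time; "joint_pos": joint angles; "joint_velocities": joint speeds; "joint_torque": joint torques, N m; "position": TCP position; "tool_rot": TCP orientation; "ft_force": force on the tool from outside, world axes, zero at the start; "torque": the same for the moment, N m; "finger_gap": finger opening in mm; "grip_force": force on a finger pad.
Only numpy, scipy, OpenCV 4.12 (cv2) and the standard library are available. Lean on these libraries where they do the work, as an engineer would, in place of code of your own. Each camera call takes 0.05 s, during which the arm holds its last target. There are 200 camera calls.

## Working session

There is one attempt and no reset: what is moved stays moved. The work goes in short steps, Python scripts to look and compute and a shell command to move; the robot and the scene stay as the last step left them, time stands still between calls to the robot, and variables do not carry over. Pictures are saved under pics/ and viewed, at most 10 in all, crops included, and the job is handed in when it is done.

```bash
ls; mkdir -p pics; cat > h.py <<'E'
import numpy as np, cv2
from plant import r, imaging
def cloud(s):
    z=s["range_z"];K=s["camera_matrix"];v,u=np.mgrid[:480,:640]
    P=np.stack([(u-K[0,2])/K[0,0]*z,(v-K[1,2])/K[1,1]*z,z,np.ones_like(z)],-1)
    W=P@np.linalg.inv(s["world_to_cam"]).T
    W[z<=0]=np.nan
    return W[...,:3]
E
python3 - <<'E'
from h import *
o=r.observe(); print({k:np.round(v,3) for k,v in o.items()})
for c in("top","side"):
    s=imaging.snapshot(c); cv2.imwrite(f"pics/{c}0.png",s["image"][...,::-1]); W=cloud(s)
    print(c, np.round(np.linalg.inv(s["world_to_cam"])[:3,3]))
    for t in("rest_a_center","glass","keyboard","carton","mouse","mug","earbuds"):
        for d in imaging.cut_out(c,t)[:3]:
            m=d["mask"]; p=W[m]; p=p[~np.isnan(p[:,0])]
            if len(p)<20: print(t,d["p"],"few");continue
            (cx,cy),sz,a=cv2.minAreaRect(p[:,:2].astype(np.float32))
            print(t,round(d["p"],2),np.round(d["centre"]),"rect",np.round([cx,cy,*sz,a],1),"zmed",np.round(np.percentile(p[:,2],[5,50,95]),1))
E
```

```text
pics
{'time': np.float64(0.0), 'joint_pos': array([ 1.004,  0.478,  0.022,  1.556, -0.012,  1.109, -0.083]), 'joint_velocities': array([-0.   , -0.001,  0.002, -0.001,  0.   , -0.   , -0.   ]), 'joint_torque': array([-1.0000e-03, -5.8284e+01,  1.5340e+00, -2.7260e+01, -5.4000e-02,
        1.7000e-02,  0.0000e+00]), 'position': array([ 298.656, -604.679,  221.698]), 'tool_rot': array([-3.058e+00, -7.140e-01,  1.000e-03]), 'ft_force': array([-0.923,  0.065,  0.092]), 'torque': array([0.042, 0.034, 0.052]), 'grip_force': np.float64(0.0), 'finger_gap': np.float64(87.836)}
top [ 411.    3. 1093.]
rest_a_center 0.8 [529. 314.] rect [ 486.2 -345.8  233.2   62.5    8.9] zmed [21.1 25.2 28.7]
keyboard 0.73 [351. 305.] rect [493.4 -23.5  88.7 241.2   3.9] zmed [16.6 25.7 30.1]
carton 0.55 [186. 296.] rect [520.6 282.1 193.2 360.6  84.4] zmed [ 4.3  8.4 48. ]
mouse 0.78 [250. 145.] rect [800.8 175.8  65.4 101.   69. ] zmed [18.9 31.5 39.4]
mug 0.81 [389. 142.] rect [790.9 -96.1  91.2  98.4  63.3] zmed [ 6.5 40.2 88.6]
earbuds 0.74 [317. 147.] rect [791.3  34.9  51.5  62.   28.4] zmed [19.4 26.2 30.3]
side [235. 664. 647.]
rest_a_center 0.88 [440. 174.] rect [ 484.  -347.3  234.7   81.5   10.8] zmed [13.1 22.5 25. ]
glass 0.95 [431. 193.] rect [ 485.6 -287.4  275.7  231.4    5.6] zmed [ 4.6  9.1 11.3]
keyboard 0.95 [377. 260.] rect [493.  -28.6  90.5 260.2   4.1] zmed [11.6 24.1 26.7]
carton 0.61 [303. 355.] rect [526.4 257.8 209.8 374.   84.4] zmed [ 3.8  6.5 46.1]
mouse 0.74 [204. 260.] rect [795.7 178.7  57.1  99.9  68.1] zmed [13.8 27.5 36.2]
mug 0.72 [278. 179.] rect [ 840.7 -139.9   81.1  265.    49.8] zmed [10.4 59.2 85.4]
earbuds 0.91 [246. 227.] rect [782.6  42.1  42.3  53.9  25.5] zmed [10.6 23.4 26.7]
```

View pics/top0.png

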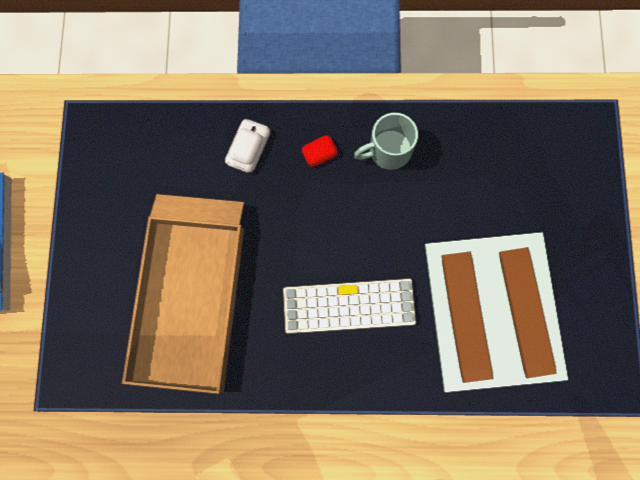

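View pics/side0.png

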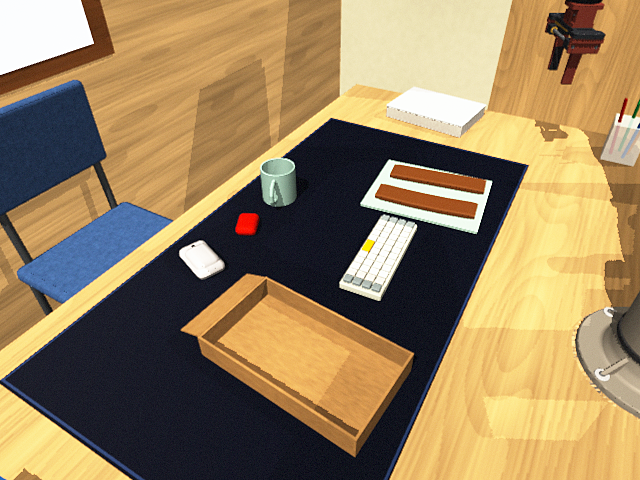

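Top view: carton on the left (186,296), keyboard in the middle with the yellow space bar at (348,290), so its front faces +x. The rests are on the glass at (468,316) and (528,312). Next I measure them on known planes.

```bash
cat >> h.py <<'E'
def plane(s,uv,z):
    K=s["camera_matrix"];M=np.linalg.inv(s["world_to_cam"])
    uv=np.asarray(uv,float).reshape(-1,2)
    d=np.c_[(uv[:,0]-K[0,2])/K[0,0],(uv[:,1]-K[1,2])/K[1,1],np.ones(len(uv))]@M[:3,:3].T
    c=M[:3,3]; return (c+d*((z-c[2])/d[:,2])[:,None])[:,:2]
def rect(s,m,z):
    n,l,st,_=cv2.connectedComponentsWithStats(m.astype(np.uint8)); out=[]
    for i in range(1,n):
        if st[i,4]<600: continue
        k=max(cv2.findContours((l==i).astype(np.uint8),0,cv2.CHAIN_APPROX_NONE)[0],key=len)
        (x,y),(w,h),a=cv2.minAreaRect(plane(s,k,z).astype(np.float32))
        if w<h: w,h,a=h,w,a-90
        out.append(np.round([x,y,w,h,(a+90)%180-90],1))
    return out
def rests(s,z=25):
    hsv=cv2.cvtColor(s["image"],cv2.COLOR_RGB2HSV); W=cloud(s)
    m=(hsv[...,0]<15)&(hsv[...,1]>130)&(hsv[...,2]>50)
    return hsv,W,m
E
python3 - <<'E'
from h import *
for c in("top","side"):
    s=imaging.snapshot(c); hsv,W,m=rests(s)
    print(c)
    if c=="top": print("hsv rest",hsv[312,528],hsv[340,475],"carton",hsv[300,190])
    print("rests",rect(s,m&(W[...,1]<-150)&(W[...,0]>330)&(W[...,0]<640),25))
    w=(hsv[...,1]<60)&(hsv[...,2]>110)&(abs(W[...,1]+25)<145)&(abs(W[...,0]-493)<65)&(W[...,2]>8)
    w=cv2.morphologyEx(w.astype(np.uint8),cv2.MORPH_CLOSE,np.ones((7,7)))
    print("kbd",rect(s,w,19))
    rim=(W[...,2]>38)&(W[...,1]>120)&(W[...,0]<690)
    print("carton rim",rect(s,cv2.morphologyEx(rim.astype(np.uint8),cv2.MORPH_CLOSE,np.ones((9,9))),48))
    print("carton floor",rect(s,(W[...,2]>-2)&(W[...,2]<20)&(hsv[...,1]>80)&(hsv[...,0]>5)&(hsv[...,0]<25)&(W[...,1]>120)&(W[...,1]<450)&(W[...,0]>340)&(W[...,0]<690),7))
    for t in ("rest_a_center","keyboard","carton"):
        print(t,[(round(d["p"],2),np.round(d["centre"]),plane(s,d["centre"],{"r":18,"k":3,"c":3}[t[0]]).round(1)) for d in imaging.place_of(c,t)[:3]])
E
```

```text
top
hsv rest [ 13 177 156] [ 12 178 155] carton [ 16 146 223]
rests [array([ 483.8, -341.5,  227.4,   54.3,    9.1]), array([ 475.3, -232.6,  227.9,   54.1,    7.7])]
kbd [array([492.3, -21. , 236.4,  84.1, -85.8])]
carton rim [array([514. , 272.4, 338.7, 172.5,  -5.2])]
carton floor [array([496.3, 281.9, 295.8, 159.5,  -5.2])]
rest_a_center [(0.92, array([527., 313.]), array([[ 480.1, -343.8]]))]
keyboard [(0.79, array([348., 303.]), array([[498.2, -19.9]]))]
carton [(0.94, array([189., 305.]), array([[492.5, 275.5]])), (0.66, array([350., 304.]), array([[496.2, -24.5]])), (0.52, array([524., 312.]), array([[ 483.4, -343.9]]))]
side
rests [array([ 479.4, -331.3,  225.4,   70.7,    9.2]), array([ 472. , -222.6,  227.9,   68. ,    7.4])]
kbd [array([488.9, -26.2, 274.7,  94.4, -82.9])]
carton rim [array([501.3, 280.7, 323.5, 174.5,  -5.2])]
carton floor [array([500.8, 262.8, 292.3, 154. ,  -5.2]), array([483.1, 355.1, 328.2, 118.2,  15.9])]
rest_a_center [(0.68, array([439., 175.]), array([[ 481.7, -355.4]]))]
keyboard [(0.63, array([380., 257.]), array([[490.4, -16.3]]))]
carton [(0.8, array([302., 359.]), array([[498.3, 275.5]]))]
```

```bash
cat >> h.py <<'E'
R={"1":(484,-341.5,9.1),"2":(475.3,-232.6,7.7)}
def prof(cams=("top","side"),which="12"):
    for c in cams:
        s=imaging.snapshot(c);hsv,W,m=rests(s)
        for k in which:
            x,y,a=R[k];t=np.radians(a);dx,dy=W[...,0]-x,W[...,1]-y
            u=np.cos(t)*dx+np.sin(t)*dy;v=-np.sin(t)*dx+np.cos(t)*dy
            q=m&(abs(v)<28)&(W[...,2]>12)&(W[...,2]<45)
            print(c,k,[(b,round(float(np.median(W[...,2][q&(abs(u-b)<12)])),1) if (q&(abs(u-b)<12)).sum()>20 else None) for b in (-100,-75,-50,-25,0,25,50,75,100)])
E
python3 - <<'E'
from h import *
prof()
E
```

```text
top 1 [(-100, 25.1), (-75, 25.5), (-50, 25.4), (-25, 25.4), (0, 25.4), (25, 25.5), (50, 25.2), (75, 25.5), (100, 25.3)]
top 2 [(-100, 27.9), (-75, 27.2), (-50, 26.0), (-25, 25.4), (0, 25.6), (25, 25.3), (50, 26.2), (75, 27.1), (100, 28.0)]
side 1 [(-100, 22.9), (-75, 23.0), (-50, 22.8), (-25, 23.1), (0, 22.7), (25, 23.1), (50, 22.8), (75, 22.9), (100, 22.4)]
side 2 [(-100, 26.0), (-75, 24.8), (-50, 23.7), (-25, 23.1), (0, 23.2), (25, 23.2), (50, 23.8), (75, 24.9), (100, 25.6)]
```

Rest 2 (nearer the keyboard) clearly curls up at its ends. I'll press its +x end at about (564.5, -220.5).

```bash
python3 -m pendant '[[0.15,0.15,-0.05,0,0,-0.03,-1],[0.35,0.35,-0.1,0,0,-0.08,-1],[0.6,0.6,-0.2,0,0,-0.12,-1],[0.8,0.8,-0.3,0,0,-0.162,-1],[0.95,0.95,-0.45,0,0,-0.162,-1],[1,1,-0.5,0,0,-0.162,-1],[1,1,-0.5,0,0,-0.162,-1],[1,1,-0.5,0,0,-0.162,-1],[1,1,-0.5,0,0,-0.162,-1],[1,1,-0.5,0,0,-0.162,-1]]' 20
```

```text
time: 2.55
position: [498.3, -406.5, 123.4]
tool_rot: [3.134, 0.208, 0.001]
ft_force: [0.4, 0.3, -0.6]
finger_gap: 0.5
grip_force: 0.0
```

```bash
python3 -m pendant '[[0.1,0.3,0,0,0,0,-1],[0.2,0.6,0,0,0,0,-1],[0.3,0.85,-0.1,0,0,0,-1],[0.33,0.93,-0.25,0,0,0,-1],[0.33,0.93,-0.4,0,0,0,-1],[0.33,0.93,-0.45,0,0,0,-1],[0.33,0.93,-0.46,0,0,0,-1],[0.33,0.93,-0.465,0,0,0,-1],[0.33,0.93,-0.47,0,0,0,-1],[0.33,0.93,-0.47,0,0,0,-1]]'
```

```text
time: 3.8
position: [565.3, -219.4, 29.2]
tool_rot: [3.134, 0.211, 0.001]
ft_force: [0.9, 0.1, -0.5]
finger_gap: 0.4
grip_force: 0.0
```

```bash
python3 -m pendant '[[0,0,-0.004,0,0,0,-1],[0,0,-0.008,0,0,0,-1],[0,0,-0.01,0,0,0,-1],[0,0,-0.013,0,0,0,-1],[0,0,-0.016,0,0,0,-1],[0,0,-0.018,0,0,0,-1],[0,0,-0.02,0,0,0,-1],[0,0,-0.02,0,0,0,-1],[0,0,-0.02,0,0,0,-1],[0,0,-0.02,0,0,0,-1]]'
python3 - <<'E'
from h import *
prof(which="2")
E
```

```text
time: 5.05
position: [565.2, -219.2, 25.4]
tool_rot: [3.134, 0.212, 0.001]
ft_force: [-2.0, 1.5, 8.4]
finger_gap: 0.6
grip_force: 4.0
top 2 [(-100, 34.2), (-75, 32.4), (-50, 30.0), (-25, 28.3), (0, 27.0), (25, 25.9), (50, 25.7), (75, 25.8), (100, 23.3)]
side 2 [(-100, 31.8), (-75, 29.6), (-50, 27.4), (-25, 25.6), (0, 24.4), (25, 23.7), (50, 23.1), (75, 23.4), (100, 22.9)]
```

It rocked: the far end rose 6 mm and the pressed end sank until firm at 8 N. Now I grasp this one at its middle.

```bash
python3 -m pendant '[[0,0,0.15,0,0,0,0],[-0.05,0,0.25,0,0,0,1],[-0.25,-0.04,0.25,0,0,0,1],[-0.448,-0.067,0.25,0,0,0,1],[-0.448,-0.067,0.25,0,0,0,1],[-0.448,-0.067,0.2,0,0,0,1],[-0.448,-0.067,0.1,0,0,0,1],[-0.448,-0.067,0,0,0,0,1],[-0.448,-0.067,-0.05,0,0,0,1],[-0.448,-0.067,-0.054,0,0,0,1]]'
```

```text
time: 6.4
position: [475.5, -232.1, 13.0]
tool_rot: [-3.134, -0.213, 0.002]
ft_force: [-0.5, -0.0, 0.2]
finger_gap: 87.9
grip_force: 0.0
```

```bash
python3 -m pendant '[[0,0,0,0,0,0,-1],[0,0,0,0,0,0,-1],[0,0,0,0,0,0,-1],[0,0,0,0,0,0,-1],[0,0,0,0,0,0,-1],[0,0,0,0,0,0,-1],[0,0,0.1,0,0,0,-1],[0,0,0.25,0,0,0,-1],[0,0,0.4,0,0,0,-1],[0,0,0.5,0,0,0,-1]]' 25
```

```text
time: 7.65
position: [475.3, -232.7, 114.8]
tool_rot: [3.134, 0.212, 0.001]
ft_force: [0.2, 0.2, -2.1]
finger_gap: 55.6
grip_force: 25.0
```

```bash
python3 -m pendant '[[0,0.1,0,0,0,0,-1],[0.02,0.25,0,0,0,0,-1],[0.04,0.4,0,0,0,-0.02,-1],[0.05,0.5,0,0,0,-0.04,-1],[0.06,0.6,0,0,0,-0.06,-1],[0.07,0.7,0,0,0,-0.08,-1],[0.08,0.8,0,0,0,-0.1,-1],[0.093,0.9,0,0,0,-0.1125,-1],[0.093,1,0,0,0,-0.1125,-1],[0.093,1,0,0,0,-0.1125,-1]]'
```

```text
time: 8.9
position: [493.6, -31.2, 113.5]
tool_rot: [-3.138, 0.137, 0.001]
ft_force: [0.8, -0.2, -1.4]
finger_gap: 55.6
grip_force: 25.0
```

```bash
python3 -m pendant '[[0,0.1,0,0,0,0,-1],[0,0.25,0,0,0,0,-1],[0,0.4,0,0,0,0,-1],[0,0.5,0,0,0,0,-1],[0,0.6,0,0,0,0,-1],[0,0.7,0,0,0,0,-1],[0,0.8,0,0,0,0,-1],[0,0.9,0,0,0,0,-1],[0,1,0,0,0,0,-1],[0,1,0,0,0,0,-1]]'
```

```text
time: 10.15
position: [494.0, 167.7, 113.7]
tool_rot: [-3.138, 0.139, 0.0]
ft_force: [1.1, 0.3, -1.9]
finger_gap: 55.7
grip_force: 25.0
```

```bash
python3 -m pendant '[[0,0.1,0,0,0,0,-1],[0,0.3,0,0,0,0,-1],[0,0.48,0,0,0,0,-1],[0,0.54,-0.05,0,0,0,-1],[0,0.54,-0.2,0,0,0,-1],[0,0.54,-0.35,0,0,0,-1],[0,0.54,-0.45,0,0,0,-1],[0,0.54,-0.5,0,0,0,-1],[0,0.54,-0.515,0,0,0,-1],[0,0.54,-0.515,0,0,0,-1]]'
```

```text
time: 11.4
position: [494.4, 275.3, 11.3]
tool_rot: [-3.138, 0.142, -0.001]
ft_force: [-0.1, 0.3, -1.3]
finger_gap: 55.6
grip_force: 25.0
```

```bash
python3 -m pendant '[[0,0,0,0,0,0,0.5],[0,0,0,0,0,0,0.8],[0,0,0,0,0,0,1],[0,0,0,0,0,0,1],[0,0,0.1,0,0,0,1],[0,0,0.3,0,0,0,1],[0,0,0.5,0,0,0,1],[0,-0.2,0.55,0,0,0,1],[0,-0.5,0.55,0,0,0,1],[0,-0.8,0.55,0,0,0,1]]'
python3 - <<'E'
from h import *
s=imaging.snapshot("side");cv2.imwrite("pics/side1.png",s["image"][...,::-1])
E
```

```text
time: 12.65
position: [494.0, 114.0, 121.3]
tool_rot: [-3.138, 0.14, -0.002]
ft_force: [0.9, -0.2, 0.8]
finger_gap: 87.8
grip_force: 0.0
```

View pics/side1.png

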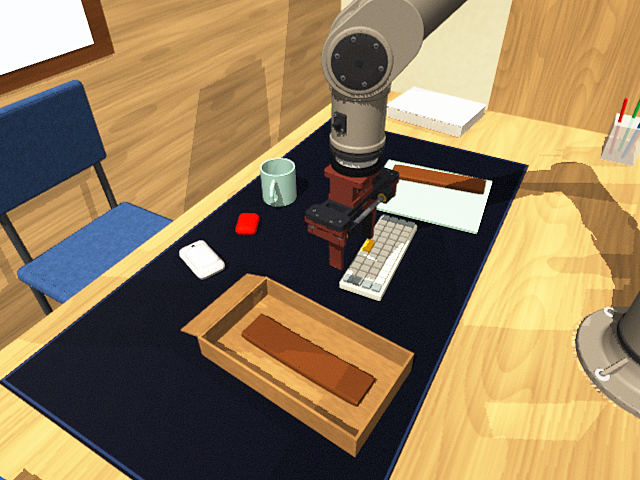

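Bowed rest lies flat in the carton, at (308,358). On to the true one.

```bash
python3 -m pendant '[[0,-0.2,0,0,0,0,1],[0,-0.4,0,0,0,0.02,1],[0,-0.6,0,0,0,0.04,1],[-0.02,-0.8,0,0,0,0.06,1],[-0.03,-0.9,0,0,0,0.08,1],[-0.05,-1,0,0,0,0.1,1],[-0.05,-1,0,0,0,0.124,1],[-0.05,-1,0,0,0,0.124,1],[-0.05,-1,0,0,0,0.124,1],[-0.05,-1,0,0,0,0.124,1]]'
```

```text
time: 13.95
position: [484.0, -84.2, 120.9]
tool_rot: [-3.132, -0.248, -0.0]
ft_force: [0.4, -0.2, -0.1]
finger_gap: 88.1
grip_force: 0.0
```

```bash
python3 -m pendant '[[0,-0.2,0,0,0,0,1],[0,-0.4,0,0,0,0,1],[0,-0.6,0,0,0,0,1],[0,-0.8,0,0,0,0,1],[0,-0.9,0,0,0,0,1],[0,-1,0,0,0,0,1],[0,-1,0,0,0,0,1],[0,-1,0,0,0,0,1],[0,-1,0,0,0,0,1],[0,-1,0,0,0,0,1]]'
```

```text
time: 15.2
position: [484.1, -283.8, 120.9]
tool_rot: [-3.131, -0.249, -0.0]
ft_force: [-0.2, -0.0, -0.8]
finger_gap: 87.8
grip_force: 0.0
```

```bash
python3 -m pendant '[[0,-0.15,0,0,0,0,1],[0,-0.287,0,0,0,0,1],[0,-0.287,-0.1,0,0,0,1],[0,-0.287,-0.3,0,0,0,1],[0,-0.287,-0.42,0,0,0,1],[0,-0.287,-0.5,0,0,0,1],[0,-0.287,-0.53,0,0,0,1],[0,-0.287,-0.537,0,0,0,1],[0,-0.287,-0.537,0,0,0,0],[0,-0.287,-0.537,0,0,0,-1]]' 25
```

```text
time: 16.45
position: [484.5, -342.3, 14.2]
tool_rot: [3.131, 0.248, 0.002]
ft_force: [0.6, -1.1, 0.1]
finger_gap: 71.3
grip_force: 0.0
```

```bash
python3 -m pendant '[[0,0,0,0,0,0,-1],[0,0,0,0,0,0,-1],[0,0,0,0,0,0,-1],[0,0,0,0,0,0,-1],[0,0,0.05,0,0,0,-1],[0,0,0.15,0,0,0,-1],[0,0,0.3,0,0,0,-1],[0,0,0.4,0,0,0,-1],[0,0,0.4,0,0,0,-1],[0,0,0.4,0,0,0,-1]]'
```

```text
time: 17.7
position: [483.6, -341.8, 93.3]
tool_rot: [-3.132, -0.248, 0.001]
ft_force: [0.3, 0.1, -1.9]
finger_gap: 56.0
grip_force: 25.0
```

```bash
python3 -m pendant '[[0.05,0.05,0,0,0,0.08,-1],[0.1,0.15,0,0,0,0.16,-1],[0.15,0.3,0,0,0,0.24,-1],[0.2,0.4,0,0,0,0.32,-1],[0.25,0.5,0,0,0,0.4,-1],[0.3,0.6,0,0,0,0.48,-1],[0.3,0.7,0,0,0,0.56,-1],[0.3,0.8,0,0,0,0.64,-1],[0.3,0.9,0,0,0,0.7,-1],[0.3,0.9,0,0,0,0.7425,-1]]'
```

```text
time: 18.95
position: [543.3, -159.6, 92.4]
tool_rot: [-2.131, -2.305, 0.0]
ft_force: [-0.1, 0.3, -1.1]
finger_gap: 55.5
grip_force: 25.0
```

```bash
python3 -m pendant '[[0.1,0.2,0,0,0,0,-1],[0.2,0.4,0,0,0,0,-1],[0.265,0.6,0,0,0,0,-1],[0.265,0.741,0,0,0,0,-1],[0.265,0.741,0,0,0,0,-1],[0.265,0.741,-0.1,0,0,0,-1],[0.265,0.741,-0.2,0,0,0,-1],[0.265,0.741,-0.25,0,0,0,-1],[0.265,0.741,-0.25,0,0,0,-1],[0.265,0.741,-0.25,0,0,0,-1]]'
python3 - <<'E'
from h import *
s=imaging.snapshot("top");cv2.imwrite("pics/top1.png",s["image"][...,::-1]);print(np.round(r.observe()["joint_pos"],2))
E
```

```text
time: 20.2
position: [597.3, -13.9, 43.7]
tool_rot: [2.14, 2.299, 0.001]
ft_force: [0.6, 0.7, -1.6]
finger_gap: 55.6
grip_force: 25.0
[ 0.19  0.6  -0.36  1.86  0.3   0.74 -0.27]
```

View pics/top1.png

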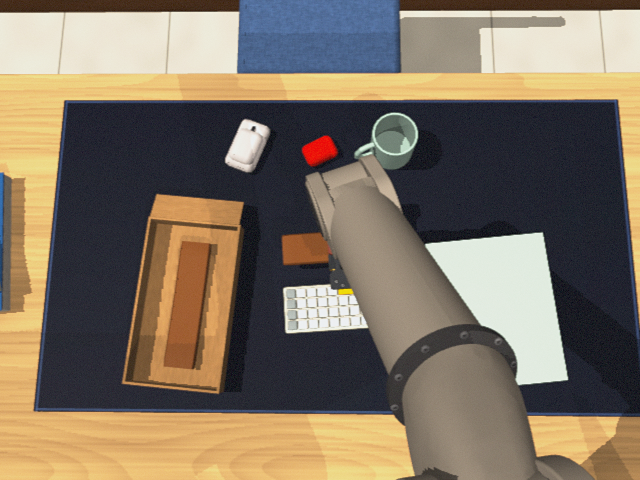

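```bash
python3 -m pendant '[[0,0,-0.08,0,0,0,-1],[0,0,-0.15,0,0,0,-1],[0,0,-0.187,0,0,0,-1],[0,0,-0.187,0,0,0,-1],[0,0,-0.187,0,0,0,0],[0,0,-0.187,0,0,0,0.6],[0,0,-0.187,0,0,0,0.8],[0,0,-0.187,0,0,0,0.8],[0,0,-0.05,0,0,0,0.8],[0,0,0.1,0,0,0,0.8]]'
```

```text
time: 21.5
position: [596.5, -13.8, 63.8]
tool_rot: [-2.139, -2.299, 0.001]
ft_force: [-0.2, -0.3, 0.4]
finger_gap: 78.7
grip_force: 0.0
```

```bash
python3 -m pendant '[[0.05,0,0.1,0,0,-0.08,1],[0.1,0,0.1,0,0,-0.16,1],[0.15,0,0.1,0,0,-0.24,1],[0.2,0,0.1,0,0,-0.32,1],[0.24,0.02,0.1,0,0,-0.4,1],[0.24,0.02,0.1,0,0,-0.48,1],[0.24,0.02,0.1,0,0,-0.56,1],[0.24,0.02,0.1,0,0,-0.64,1],[0.24,0.02,0.1,0,0,-0.72,1],[0.24,0.02,0.1,0,0,-0.785,1]]'
python3 - <<'E'
from h import *
s=imaging.snapshot("top");cv2.imwrite("pics/top2.png",s["image"][...,::-1])
s2=imaging.snapshot("side");cv2.imwrite("pics/side2.png",s2["image"][...,::-1])
E
```

```text
time: 22.75
position: [644.9, -9.6, 83.5]
tool_rot: [-3.14, -0.107, -0.0]
ft_force: [-1.0, 0.8, -0.6]
finger_gap: 87.8
grip_force: 0.0
```

View pics/top2.png

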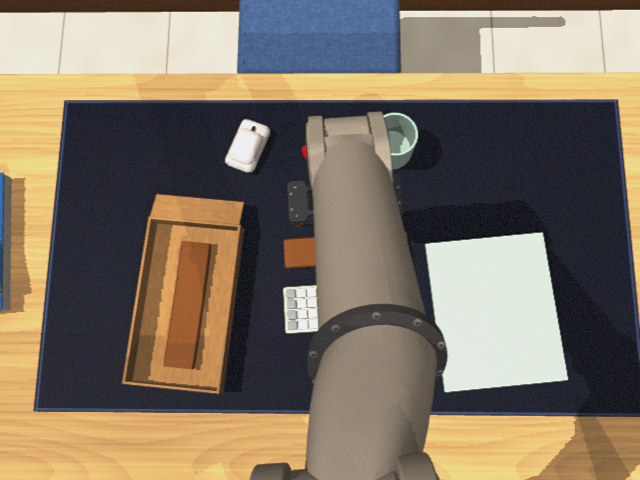

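View pics/side2.png

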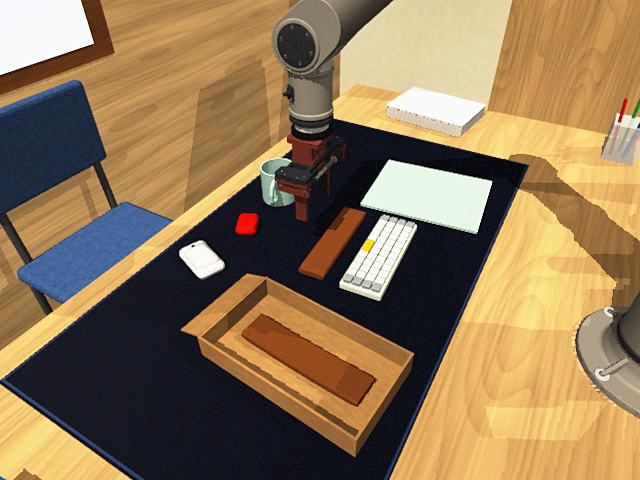

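The true rest lies parallel in front of the keyboard (side view 335,243). Now I push it in with both finger tips.

```bash
python3 -m pendant '[[0,0,-0.15,0,0,0,1],[0,0,-0.3,0,0,0,1],[0,0,-0.37,0,0,0,1],[0,0,-0.378,0,0,0,1],[-0.05,-0.0037,-0.378,0,0,0,1],[-0.09,-0.0066,-0.378,0,0,0,1],[-0.13,-0.0095,-0.378,0,0,0,1],[-0.165,-0.0121,-0.378,0,0,0,1],[-0.195,-0.0143,-0.378,0,0,0,1],[-0.205,-0.015,-0.378,0,0,0,1]]'; python3 -c "
from h import *
print(r.observe()['ft_force'],r.observe()['position'])"
```

```text
time: 24.1
position: [603.8, -12.8, 8.1]
tool_rot: [3.139, 0.114, 0.001]
ft_force: [2.0, -0.0, -0.2]
finger_gap: 87.7
grip_force: 1.0
[ 1.96097927 -0.0425271  -0.16586333] [603.80587866 -12.83627508   8.07930557]
```

```bash
python3 -m pendant '[[-0.003,-0.0002,0,0,0,0,1],[-0.006,-0.0004,0,0,0,0,1],[-0.009,-0.0007,0,0,0,0,1],[-0.012,-0.0009,0,0,0,0,1],[-0.015,-0.0011,0,0,0,0,1],[-0.017,-0.0012,0,0,0,0,1],[-0.019,-0.0014,0,0,0,0,1],[-0.019,-0.0014,0,0,0,0,1],[-0.019,-0.0014,0,0,0,0,1],[-0.019,-0.0014,0,0,0,0,1]]'
```

```text
time: 25.35
position: [601.1, -12.9, 8.0]
tool_rot: [-3.139, -0.115, -0.003]
ft_force: [5.7, 0.3, -2.2]
finger_gap: 87.7
grip_force: 2.6
```

```bash
python3 -m pendant '[[-0.002,0,0,0,0,0,1],[-0.004,0,0,0,0,0,1],[-0.006,0,0,0,0,0,1],[-0.008,0,0,0,0,0,1],[-0.01,0,0,0,0,0,1],[-0.01,0,0,0,0,0,1],[-0.01,0,0,0,0,0,1],[-0.01,0,0,0,0,0,1],[-0.01,0,0,0,0,0,1],[-0.01,0,0,0,0,0,1]]'
```

```text
time: 26.6
position: [601.1, -12.9, 8.7]
tool_rot: [-3.139, -0.115, -0.009]
ft_force: [8.7, 0.3, -1.9]
finger_gap: 87.9
grip_force: 4.2
```

```bash
python3 -m pendant '[[0.02,0,0,0,0,0,1],[0.08,0.005,0,0,0,0,1],[0.1,0.007,0.05,0,0,0,1],[0.1,0.007,0.25,0,0,0,1],[0.1,0.007,0.5,0,0,0,1],[0.1,0.007,0.75,0,0,0,1],[0,-0.2,0.8,0,0,0,1],[-0.2,-0.5,0.8,0,0,0,1],[-0.4,-0.8,0.8,0,0,0,1],[-0.5,-1,0.8,0,0,0,1]]'
```

```text
time: 27.85
position: [497.2, -213.2, 168.5]
tool_rot: [-3.139, -0.115, 0.0]
ft_force: [0.5, -0.6, 0.7]
finger_gap: 87.4
grip_force: 0.0
```

```bash
python3 -m pendant '[[0,-0.2,0,0,0,0,1],[0,-0.5,0,0,0,0,1],[0,-0.8,0,0,0,0,1],[0,-1,0,0,0,0,1],[0,-1,0,0,0,0,1],[0,-1,0,0,0,0,1],[0,-1,0,0,0,0,1],[0,-1,0,0,0,0,1],[0,-1,0,0,0,0,1],[0,-1,0,0,0,0,1]]'
python3 - <<'E'
from h import *
s=imaging.snapshot("top");im=s["image"][...,::-1];hsv,W,m=rests(s)
cv2.imwrite("pics/top3.png",cv2.resize(im[200:360,240:440],None,fx=3.5,fy=3.5))
print("rests",rect(s,m&(abs(W[...,1])<150)&(W[...,0]>500)&(W[...,0]<640),17))
w=(hsv[...,1]<60)&(hsv[...,2]>110)&(abs(W[...,1]+25)<145)&(abs(W[...,0]-493)<65)&(W[...,2]>8)
print("kbd",rect(s,cv2.morphologyEx(w.astype(np.uint8),cv2.MORPH_CLOSE,np.ones((7,7))),19))
for t in("mouse","mug","earbuds"):print(t,imaging.look_for("top",t)[0]["centre"])
s=imaging.snapshot("side");cv2.imwrite("pics/side3.png",s["image"][...,::-1])
E
```

```text
time: 29.1
position: [498.9, -411.6, 167.9]
tool_rot: [-3.139, -0.115, -0.0]
ft_force: [0.2, -0.3, -1.0]
finger_gap: 87.8
grip_force: 0.0
rests [array([563. , -18.4, 231. ,  54.1, -85.8])]
kbd [array([492.4, -21.8, 234.9,  84.2, -85.8])]
mouse [249.4, 145.3]
mug [389.0, 140.7]
earbuds [319.0, 150.8]
```

View pics/top3.png

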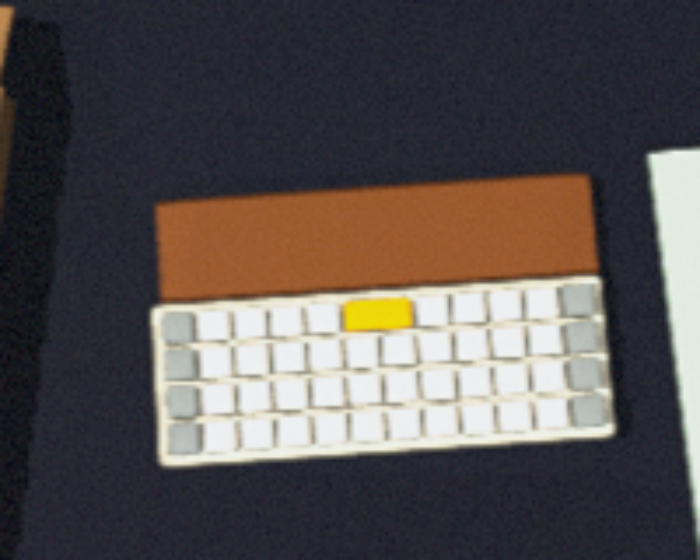

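View pics/side3.png

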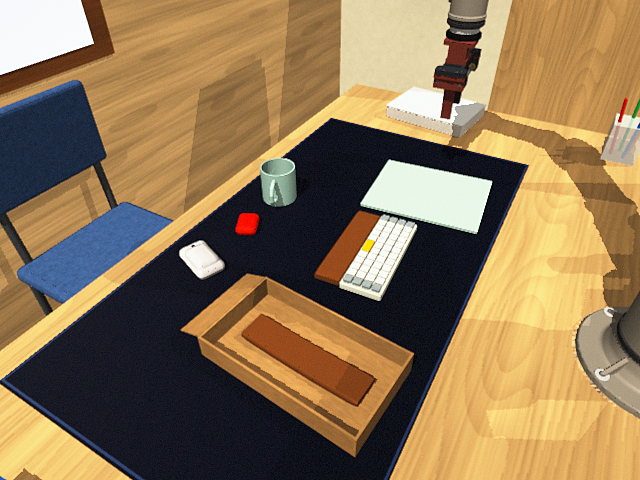

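Both views show the true rest flush against the space-bar edge at equal yaw and about 2 mm off centre. The bowed one is flat in the carton and the bystanders haven't moved.

```bash
python3 -c "
from plant import r
print(r.hand_in())"
```

```text
the job is handed in; nothing more can be done
None
```

Handed in at about 29 s. The inner rest rocked when I pressed its +x end, so it is the bowed one; it now lies flat in the carton. The true rest is flat on the mat, snug and square against the space-bar edge and centred to within about 2 mm. The mouse, mug and earbuds case have not moved.

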